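Get the cup brush out from behind the pots

TASK

The cup wire brush is hemmed in at the foot of the bin stand by the spray can, the blue flask and the bronze owl. Stand those three upright on the ribbed green rubber mat, then take the brush out and set it, bristles down, in the steel parts dish, and only then put the can, the flask and the owl back, each upright on the very spot where it stood. Set each thing down before letting go of it, drop and tip over nothing, and leave the two burr stands and the bronze medallion alone.

Things in the scene. Friction and masses are not known exactly. Their poses are not given: they have to be found in the camera images.
- brush_c (a point): Cup wire brush standing bristles down on the stand's tray: brass skirt 56 mm across, 22 mm high, steel cup 44 narrowing to 34 mm across at 37 mm up, then a dark round hub to grip, 26 mm across, from 37 to 58 mm (its top). 0.18 kg. Point on its axis, 29 mm above its underside; z up. The can, flask and owl stand close in front of it and on either side.
- can_c (a point): Red spray can with a white and yellow band and a white cap: straight body 60 mm across from the underside to 136 mm up, then a shoulder, cap 40 mm across from 143 to 160 mm (its top). About 0.35 kg. The point is on its axis, 80 mm above its underside; z up.
- flask_c (a point): Blue plastic flask with a black screw cap: flat-sided body 54 mm (its x) by 38 mm (its y) from the underside to 118 mm up, cap 28 mm across from 122 to 142 mm (its top). About 0.35 kg. The point is on its axis, 71 mm above its underside; x along the wide faces, y across the narrow way, z up.
- owl_c (a point): Small bronze owl on a dark round plinth: plinth 62 mm across and 18 mm high, body a straight round column 50 mm across from 48 to 104 mm above the underside, rounded head above, ear tufts up to 142 mm (its top). About 0.65 kg. The point is on its axis, 71 mm above the underside; it looks along its -x; z up.
- stand: Bin stand, fixed: dark steel tray 195 x 224 mm, floor 4 mm thick, rim 12 mm; behind it bins stacked two by two, 294 mm wide, 154 mm high. Origin at table height under the brush's usual place; x away from the robot, y left; the tray begins at x = -115 mm, the bins at x = 70 mm. Can, flask and owl stand, in any order, near (-70, 0), (0, 70), (0, -70) mm.
- mat: Ribbed green rubber mat on the bench, fixed, 260 mm (its x) by 130 mm (its y), 4 mm thick: the side area. Origin at its centre, at table height. It lies to one side of the stand; the dish lies on the other.
- dish: Round steel parts dish on the bench, fixed: 150 mm across the rim, 26 mm high, walls 2 mm sloping out, flat floor about 116 mm across and 3 mm thick. Origin at its centre, at table height.
- burrs_wood: Burr stand with a round wooden base 88 mm across, burrs standing in it up to about 68 mm high. Bystander. Origin under its centre.
- burrs_black: Burr stand with a round black base 88 mm across, burrs up to about 68 mm high. Bystander. Origin under its centre.
- medallion: Dark brown bronze medallion with a star, lying flat, 100 mm across, about 17 mm high. Bystander. Origin under its centre.
There are look-alikes about, which are no part of the job. What is meant by the part that bears flask_c is not pink, and is the larger of those in its own colour.

How it is judged:
On the way, in this order (a step that is already met when the one before it is completed fails the run):
1. can, flask and owl all stand upright on the mat, released, while the brush is still in its place (x of can_c in the frame of mat between -0.125 and 0.125 m and y of can_c in the frame of mat between -0.048 and 0.048 m and height (world z) of can_c below 0.092 m and angle between each of can_c, flask_c, owl_c's own z axis and vertical below 0.12 rad and x of flask_c in the frame of mat between -0.125 and 0.125 m and y of flask_c in the frame of mat between -0.048 and 0.048 m and height (world z) of each of flask_c, owl_c below 0.083 m and x of owl_c in the frame of mat between -0.125 and 0.125 m and y of owl_c in the frame of mat between -0.048 and 0.048 m and contact force between each of can, flask, owl and the fingers below 0.3 N and distance of brush_c from where it was at the start of the episode below 0.02 m), for 0.2 s.
2. the brush stands in the dish, released, while the three still stand on the mat (x of can_c in the frame of mat between -0.125 and 0.125 m and y of can_c in the frame of mat between -0.048 and 0.048 m and height (world z) of can_c below 0.092 m and angle between each of can_c, flask_c, owl_c's own z axis and vertical below 0.12 rad and x of flask_c in the frame of mat between -0.125 and 0.125 m and y of flask_c in the frame of mat between -0.048 and 0.048 m and height (world z) of each of flask_c, owl_c below 0.083 m and x of owl_c in the frame of mat between -0.125 and 0.125 m and y of owl_c in the frame of mat between -0.048 and 0.048 m and horizontal distance between brush_c and dish below 0.032 m and height (world z) of brush_c below 0.044 m and angle between brush_c's own z axis and vertical below 0.2 rad and contact force between brush and the fingers below 0.3 N), for 0.2 s.
At the end, for the whole second after the job is handed in: Can, flask and owl stand upright (within 0.12 rad), each within 15 mm of where it first stood; the brush stands bristles down in the dish, within 32 mm of its centre; all released and at rest; burr stands and medallion within 20 mm of where they were (distance of each of can_c, flask_c, owl_c from where it was at the start of the episode below 0.015 m and angle between each of can_c, flask_c, owl_c's own z axis and vertical below 0.12 rad and horizontal distance between brush_c and dish below 0.032 m and height (world z) of brush_c below 0.044 m and angle between brush_c's own z axis and vertical below 0.2 rad and linear speed of each of can, flask, owl, brush below 0.02 m/s and distance of each of burrs_wood, burrs_black, medallion from where it was at the start of the episode below 0.02 m); the robot touches nothing.
It fails at once if the can, the flask, the owl or the brush is tipped over (more than 0.6 rad) (angle between any of can_c, flask_c, owl_c, brush_c's own z axis and vertical above 0.6 rad).
It fails at once if one of them is let go in mid-air, more than 20 mm above where it would stand ((height (world z) of can_c above 0.104 m and contact force between can and the fingers below 0.05 N) or (height (world z) of flask_c above 0.095 m and contact force between flask and the fingers below 0.05 N) or (height (world z) of owl_c above 0.095 m and contact force between owl and the fingers below 0.05 N) or (height (world z) of brush_c above 0.053 m and contact force between brush and the fingers below 0.05 N)).
It fails at once if a burr stand or the medallion is disturbed (moved more than 20 mm) (distance of any of burrs_wood, burrs_black, medallion from where it was at the start of the episode above 0.02 m).
It also fails if it takes over 144 s, if anything falls off the work surface, if the arm or the gripper's body presses on something with over 40 N, if the wrist force passes 120 N, or if a joint passes its speed limit or range.

ROBOT

A 7-joint arm with a two-finger parallel gripper is mounted at the origin on the work surface. World frame = base frame: x ahead of the robot, y to its left, z up, the work surface at z = 0. Lengths are in m, angles in rad, forces in N, time in s.
With the tool pointing down it reaches from about 0.4 to 0.85 m from the base axis. Payload 6.9 kg.
Tool frame: the origin (TCP) lies midway between the tips of the shut fingers; the grasp point (between the pads) lies behind it (ctrl.pinch_z is the z of the grasp point in the tool frame, in m); z points along the fingers, y is the direction in which the jaws open and shut (so a half turn about z gives the same grasp; the last joint's range is limited). The gripper opens to 85 mm and grips with 20 to 120 N. Pads are 22 mm wide; open, the fingers measure 114 mm over their backs; the gripper's body (76 mm by 85 mm) begins 54 mm behind the grasp point. The pads swing forward as they close: fully open they stand 13 mm farther back than shut.
Start: joints at [1.292, 0.507, -0.238, 1.5, 0.126, 1.149, -0.155], TCP at [0.234, -0.58, 0.231] pointing down, gripper open.
Joint ranges: [-3.08, 3.08], [-0.24, 2.05], [-1.43, 1.35], [0, 2.5], [-1.52, 4.66], [0.17, 1.96], [-2.89, 2.89]. Speed limits (rad/s): [2.39, 2.39, 3.14, 3.14, 3.14, 3.14, 3.14].

INTERFACE

Orientations are given as a unit quaternion [w, x, y, z].
In Python, from station import ctrl, get_state, vision, ticket, models gives the robot as it stands. Calls block until the motion is done:
- ctrl.movep(position, orientation): joint-space move of the TCP to a pose.
- ctrl.movel(position, frame=None, max_speed=0.15): straight line of the TCP; frame=None keeps the orientation; max_speed is the mean speed in m/s.
- ctrl.set_joints(angles): joint-space move.
- ctrl.ungrasp() and ctrl.close_gripper(force=None): open the fingers fully, or close them until they stop; force is the grip in N (None keeps the last).
- ctrl.pause(seconds).
- ctrl.ik(position, orientation): joint angles nearest the present ones, or None.
- get_state(): the state.
- vision.grab_frame(name): name is "scene" or "side" or "wrist"; returns (picture, depth): 384x512x3 uint8, blue, green, red; 384x512 float32, m along the optical axis (not along the pixel's ray), 0 where there is no reading.
- vision.camera_info(name): a dict with "mtx" (3x3 intrinsics, pixels), "R" (3x3) and "t" (3): a world point X has camera coordinates R X + t; the wrist camera has in their place "hand_eye" (4x4, takes a point from camera to tool coordinates, whose origin is the TCP and whose axes are the flange's). Camera axes: x right, y down, z forward; pixel columns grow to the right and rows downward; lengths in m; the calibration is good to about 2 mm. A picture is of the moment at which its call begins: read the wrist's pose just before it. camera_info takes no time and is no camera call.
A pose or a line that the arm cannot do raises ctrl.Unreachable and nothing moves.
- ticket.close_job(): hands the job in, once; it reports no verdict.
Trained networks look in the newest picture that a camera, given by its name, has taken for a name from the list of things; names that differ only in an ending like _2 or _b are one class to them, and where a whole thing is asked for, a point or a joint stands for the part that bears it (a point fixed in the world has none). Each returns a list of dicts, best first, with "p" (0 to 1); they miss things now and then, are a little off and sometimes report something else, mostly with a low value. They report only what shows in the picture. A call takes as long as a camera call. They do not tell look-alikes from the thing itself.
- models.recognise(camera, target): "point" ([column, row] in pixels, amid what is visible of it).
- models.masks_of(camera, target): "mask" (384x512 bool, what is visible of it) and "point" ([column, row] in pixels, amid what is visible of it).
The state is a dict: "time": time; "qpos": joint angles; "qd": joint speeds; "tau": joint torques, N m; "tcp_pos": TCP position; "eef_rot": TCP orientation; "contact_force": force on the tool from outside, world axes, zero at the start; "wrist_torque": the same for the moment, N m; "width": finger opening in m.
Only numpy, scipy, OpenCV 4.12 (cv2) and the standard library are available. Lean on these libraries where they do the work, as an engineer would, in place of code of your own. Each camera call takes 0.05 s, during which the arm holds its last target. There are 200 camera calls.

## Working session

There is one attempt and no reset: what is moved stays moved. The work goes in short steps, each a Python script; the robot and the scene stay as the last script left them, time stands still between calls to the robot, and variables do not carry over. Pictures are saved under pics/ and viewed, about 12 in all and at most 16, crops included, and the job is handed in when it is done.

```bash
mkdir -p pics; ls
python3 - <<'E'
from station import ctrl,get_state,vision,models
import cv2,numpy as np
for c in("scene","side"):
    im,d=vision.grab_frame(c); cv2.imwrite(f"pics/{c}0.png",im); np.save(f"{c}0.npy",d)
    i=vision.camera_info(c); R=np.array(i["R"]);t=np.array(i["t"]); print(c,np.array(i["mtx"]).tolist(),-R.T@t)
    for n in("can_c","flask_c","owl_c","brush_c","mat","dish","stand","burrs_wood","burrs_black","medallion"):
        print(n,[(np.round(r["point"]).tolist(),round(r["p"],2)) for r in models.recognise(c,n)])
print(ctrl.pinch_z,get_state()); print(vision.camera_info("wrist"))
E
```

```text
pics
scene [[434.09424879587056, 0.0, 260.26435467943276], [0.0, 434.09424879587056, 197.76332598732392], [0.0, 0.0, 1.0]] [1.03398184 0.0712877  0.86628218]
can_c [([218.0, 229.0], 0.92)]
flask_c [([260.0, 202.0], 0.96), ([145.0, 271.0], 0.76), ([388.0, 300.0], 0.65)]
owl_c [([287.0, 234.0], 0.89)]
brush_c [([254.0, 245.0], 0.57)]
mat [([136.0, 187.0], 0.57)]
dish [([387.0, 206.0], 0.56)]
stand [([248.0, 315.0], 0.87)]
burrs_wood [([315.0, 165.0], 0.86)]
burrs_black [([216.0, 157.0], 0.57), ([263.0, 161.0], 0.56)]
medallion [([214.0, 155.0], 0.89), ([383.0, 204.0], 0.46)]
side [[438.08879029977703, 0.0, 258.58408839640373], [0.0, 438.08879029977703, 191.31608608613544], [0.0, 0.0, 1.0]] [-0.01465736  0.52059432  0.75563445]
can_c [([255.0, 152.0], 0.84)]
flask_c [([266.0, 130.0], 0.87), ([109.0, 208.0], 0.68), ([254.0, 192.0], 0.63), ([256.0, 150.0], 0.37)]
owl_c []
brush_c [([235.0, 196.0], 0.94)]
mat [([354.0, 177.0], 0.7)]
dish [([172.0, 292.0], 0.6)]
stand []
burrs_wood [([272.0, 281.0], 0.69), ([256.0, 192.0], 0.42)]
burrs_black [([305.0, 246.0], 0.59)]
medallion [([344.0, 226.
[... 553 characters left out ...]
e-01,  1.38490126e-07]), 'contact_force': array([-0.32457257,  0.27805958, -0.22149047]), 'wrist_torque': array([-0.00024797, -0.00909745, -0.01455026]), 'width': 0.08544521937423664}
{'mtx': array([[279.85232641,   0.        , 255.39492868],
       [  0.        , 279.85232641, 185.50145292],
       [  0.        ,   0.        ,   1.        ]]), 'hand_eye': array([[-4.73807780e-04, -9.59036410e-01, -2.83282438e-01,
         7.25373760e-02],
       [ 9.99999556e-01, -6.85230501e-04,  6.47246021e-04,
        -5.95370373e-04],
       [-8.14846268e-04, -2.83282006e-01,  9.59036309e-01,
        -1.43272162e-01],
       [ 0.00000000e+00,  0.00000000e+00,  0.00000000e+00,
         1.00000000e+00]])}
```

View pics/scene0.png

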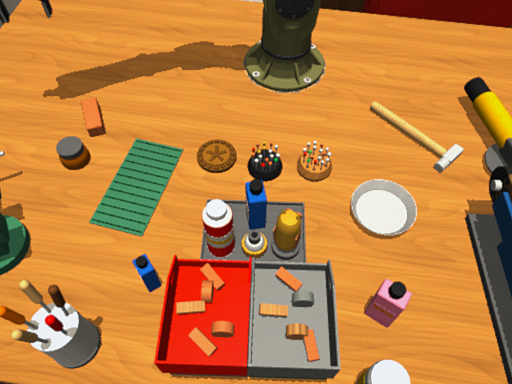

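View pics/side0.png

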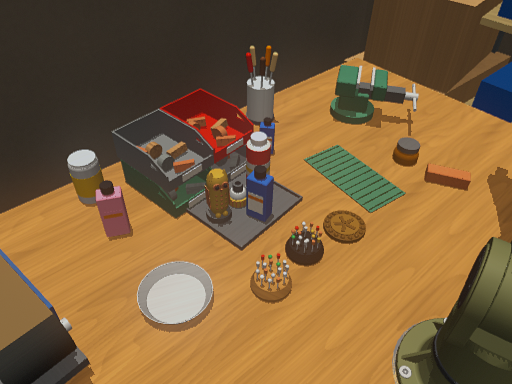

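Scene view: the big blue flask is at (258,203) on the tray's near side, the can at (218,228), the owl at (287,232), and the brush at (254,243). The mat is at (136,187), the dish at (384,207). Flask candidates are blue (258,203), small blue (145,271) and pink (388,302). The first fits: it is the larger of the blue ones, and it stands on the tray. Next I'll confirm with a crop and fit the positions.

```bash
cat > h.py <<'E'
import numpy as np,cv2
from scipy.optimize import least_squares
from station import ctrl,get_state,vision,models
def cloud(c,d,mask):
    i=vision.camera_info(c);K=np.array(i["mtx"]);v,u=np.nonzero(mask&(d>0));z=d[v,u]
    P=np.c_[(u-K[0,2])/K[0,0]*z,(v-K[1,2])/K[1,1]*z,z]
    return (P-np.array(i["t"]))@np.array(i["R"])
def circ(P,r=None):
    c0=np.median(P[:,:2],0)
    if r: s=least_squares(lambda p:np.hypot(*(P[:,:2]-p).T)-r,c0,loss="soft_l1",f_scale=.002)
    else: s=least_squares(lambda p:np.hypot(*(P[:,:2]-p[:2]).T)-p[2],[*c0,.03],loss="soft_l1",f_scale=.002)
    return s.x.round(4),round(float(np.median(abs(s.fun)))*1000,1)
E
python3 - <<'E'
from h import *
ims={}
for c in("scene","side"):
    ims[c]=vision.grab_frame(c); d=ims[c][1]
    for n in("can_c","flask_c","owl_c","brush_c","mat","dish","burrs_wood","burrs_black","medallion"):
        for m in models.masks_of(c,n):
            if m["p"]<.4: continue
            mk=cv2.erode(m["mask"].astype(np.uint8),np.ones((3,3)))>0
            P=cloud(c,d,mk)
            if len(P)<10: continue
            lo,hi=np.percentile(P,[2,98],axis=0)
            print(c,n,round(m["p"],2),np.round(m["point"]),len(P),"lo",lo.round(3),"hi",hi.round(3),end=" ")
            z=P[:,2]
            rng={"can_c":(.02,.135,.03),"owl_c":(.055,.105,.025),"brush_c":(.043,.06,.013)}.get(n)
            if rng:
                Q=P[(z>rng[0])&(z<rng[1])]
                if len(Q)>8: print("fit",circ(Q,rng[2]),len(Q),end="")
            if n in("mat","flask_c"):
                Q=P if n=="mat" else P[(z>.02)&(z<.12)]
                if len(Q)>8:
                    r=cv2.minAreaRect((Q[:,:2]*1000).astype(np.float32)); print("rect",np.round(r[0],1),np.round(r[1],1),round(r[2],1),end="")
            if n=="flask_c":
                Q=P[z>.127]
                if len(Q)>8: print("cap",Q.mean(0).round(4),circ(Q[Q[:,2]<.143],.014),end="")
            print()
    # whole top map
im,d=ims["scene"];P=cloud("scene",d,d>0)
np.save("scene_cloud.npy",P)
cv2.imwrite("pics/crop1.png",cv2.hconcat([cv2.resize(ims["scene"][0][150:310,110:330],(400,400)),cv2.resize(ims["side"][0][100:260,170:330],(400,400))]))
E
```

```text
scene flask_c 0.88 [258. 202.] 819 lo [ 0.532 -0.017  0.019] hi [0.571 0.023 0.147] rect [546.8   2. ] [45.8 37.7] 16.1cap [0.5457 0.0017 0.1427] (array([0.5401, 0.0007]), 0.6)
scene flask_c 0.82 [387. 301.] 1126 lo [0.704 0.253 0.019] hi [0.744 0.302 0.144] rect [720.2 279.9] [50.  35.8] 64.7cap [0.7218 0.2805 0.1401] (array([0.7168, 0.283 ]), 1.7)
scene flask_c 0.74 [263. 159.] 754 lo [ 0.363 -0.032  0.011] hi [0.43  0.036 0.061] rect [394.5   1.7] [73.1 70.6] 66.1
scene flask_c 0.62 [144. 270.] 420 lo [ 0.715 -0.2    0.015] hi [ 0.745 -0.171  0.11 ] rect [ 725.3 -189.8] [38.  24.2] 42.3
scene owl_c 0.88 [288. 236.] 982 lo [0.592 0.053 0.02 ] hi [0.63  0.099 0.139] fit (array([0.6012, 0.0769]), 0.5) 268
scene brush_c 0.85 [251. 244.] 481 lo [ 0.6   -0.013  0.015] hi [0.637 0.034 0.065] fit (array([0.6106, 0.0087]), 0.5) 52
scene brush_c 0.65 [287. 234.] 1074 lo [0.59  0.052 0.016] hi [0.631 0.101 0.139] fit (array([0.614 , 0.0762]), 1.9) 75
scene mat 0.86 [134. 185.] 4649 lo [ 0.366 -0.358  0.001] hi [ 0.611 -0.227  0.007] rect [ 486.7 -292.1] [129.7 260.8] 83.2
scene dish 0.61 [38
[... 1225 characters left out ...]
0.615 0.033 0.064] fit (array([0.5939, 0.0206]), 2.6) 49
side mat 0.6 [351. 178.] 2677 lo [ 0.364 -0.353  0.001] hi [ 0.606 -0.227  0.007] rect [ 488.1 -290.6] [129.  257.7] 84.7
side dish 0.81 [174. 292.] 3417 lo [0.421 0.22  0.001] hi [0.541 0.347 0.024] 
side burrs_wood 0.58 [274. 280.] 1191 lo [0.33  0.092 0.011] hi [0.399 0.161 0.064] 
side burrs_wood 0.46 [352. 177.] 2674 lo [ 0.365 -0.354  0.001] hi [ 0.606 -0.227  0.007] 
side burrs_black 0.97 [305. 244.] 1087 lo [ 0.35  -0.055  0.   ] hi [0.42  0.04  0.063] 
side medallion 0.86 [344. 228.] 976 lo [ 0.33  -0.164  0.008] hi [ 0.416 -0.078  0.018] 
side medallion 0.63 [354. 178.] 2598 lo [ 0.365 -0.352  0.001] hi [ 0.602 -0.226  0.007]
```

View pics/crop1.png

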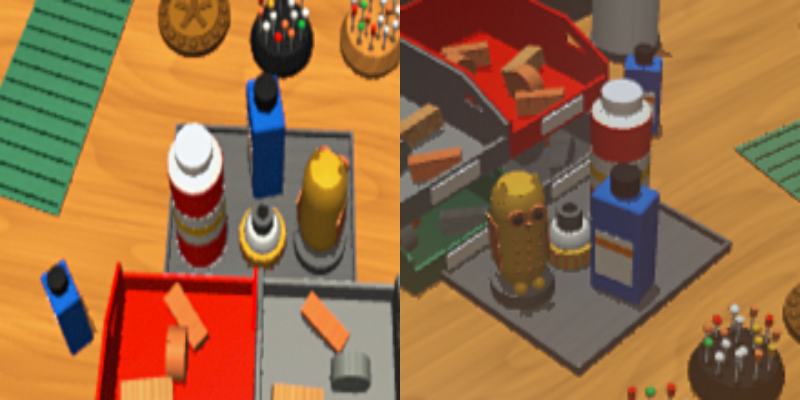

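The crop confirms it: the large blue flask with the black cap stands on the tray at the front, with the smaller blue one outside behind the mat side. Next I'll fuse both clouds and fit the centres properly.

```bash
cat > fit.py <<'E'
from h import *
def fused():
    o=[]
    for c in("scene","side"):
        im,d=vision.grab_frame(c);P=cloud(c,d,d>0);o.append(P)
    return o
def fitc(P,c0,r,z0,z1,rad=.045):
    Q=P[(P[:,2]>z0)&(P[:,2]<z1)&(np.hypot(*(P[:,:2]-c0).T)<rad)]
    s=least_squares(lambda p:np.hypot(*(Q[:,:2]-p).T)-r,c0,loss="soft_l1",f_scale=.002)
    return s.x.round(4),len(Q),round(float(np.median(abs(s.fun)))*1000,1)
E
python3 - <<'E'
from fit import *
A,B=fused()
for n,c0,r,z0,z1 in(("can",(.607,-.06),.03,.025,.135),("owl",(.603,.078),.025,.056,.104),("brushhub",(.605,.011),.013,.044,.063),("brushskirt",(.605,.011),.028,.008,.024)):
    for k,P in(("scene",A),("side",B),("both",np.r_[A,B])):
        print(n,k,*fitc(P,np.array(c0),r,z0,z1,.045 if r>.02 and n!="brushskirt" else r+.008))
F=np.r_[A,B];c0=np.array([.537,.006])
for k,P in(("scene",A),("side",B),("both",F)):
    Q=P[(P[:,2]>.03)&(P[:,2]<.115)&(np.hypot(*(P[:,:2]-c0).T)<.045)]
    r=cv2.minAreaRect((Q[:,:2]*1000).astype(np.float32)); print("flask",k,r,len(Q))
    Q=P[(P[:,2]>.142)&(P[:,2]<.155)&(np.hypot(*(P[:,:2]-c0).T)<.03)]; print("captop",Q.mean(0),len(Q), Q.min(0),Q.max(0)) if len(Q) else 0
    Q=P[(P[:,2]>.02)&(P[:,2]<.027)&(np.hypot(*(P[:,:2]-[.48,.285]).T)<.1)];print("dish",circ(Q,.074),len(Q))
m=models.masks_of("scene","mat")[0]["mask"];d=vision.grab_frame("scene")[1]
P=cloud("scene",d,m);print("mat",cv2.boxPoints(cv2.minAreaRect((P[:,:2]*1000).astype(np.float32))))
# bins front / tray
Q=B[(B[:,2]>.03)&(B[:,2]<.15)&(B[:,0]>.62)&(B[:,0]<.75)&(abs(B[:,1])<.16)]
for y in np.arange(-.15,.17,.03):
    q=Q[abs(Q[:,1]-y)<.01]
    if len(q):print("bins y",round(y,2),"xmin",np.percentile(q[:,0],3).round(3),"zmax",q[:,2].max().round(3))
for yaw in(0,np.pi/2,-np.pi/2,np.pi):
  for p in((.605,.01,.04),(.605,-.06,.3),(.605,.078,.3),(.4,-.29,.08),(.58,-.3,.2),(.48,.285,.05),(.535,.005,.3)):
    q=ctrl.ik(p,[0,np.cos(yaw/2),np.sin(yaw/2),0]); print(round(yaw,1),p,None if q is None else np.round(q,2))
E
```

```text
can scene [ 0.6182 -0.0639] 727 0.4
can side [ 0.62  -0.065] 439 0.7
can both [ 0.6188 -0.0645] 1166 0.7
owl scene [0.6011 0.0764] 301 0.5
owl side [0.603  0.0755] 372 0.8
owl both [0.6021 0.0757] 673 1.1
brushhub scene [0.6103 0.0086] 114 1.6
brushhub side [0.6128 0.0075] 94 1.2
brushhub both [0.6116 0.0076] 208 1.5
brushskirt scene [0.6101 0.0089] 94 0.6
brushskirt side [0.6128 0.0073] 78 1.0
brushskirt both [0.6113 0.0074] 172 1.1
flask scene ((557.3099365234375, -3.929506301879883), (55.118980407714844, 29.115930557250977), 62.60658645629883) 420
captop [0.54208868 0.00113638 0.14598488] 128 [ 0.52821484 -0.01172154  0.14214215] [0.5545499  0.01396182 0.14967165]
dish (array([0.4739, 0.2859]), 2.2) 368
flask side ((529.65966796875, 9.219982147216797), (62.077701568603516, 32.443382263183594), 51.25206756591797) 725
captop [0.5404058  0.00139038 0.14571942] 87 [ 0.52756863 -0.01471501  0.14212202] [0.55422932 0.01369195 0.14815506]
dish (array([0.4712, 0.2869]), 2.0) 493
flask both ((540.6312255859375, 1.8619804382324219), (56.614009857177734, 41.21322250366211), 18.69952964782715
[... 1794 characters left out ...]
.04 -0.17  0.61 -2.39]
-1.6 (0.58, -0.3, 0.2) [ 0.33  0.58  0.2   1.47 -0.12  1.11 -2.6 ]
-1.6 (0.48, 0.285, 0.05) [ 0.1   0.92 -1.23  1.89  0.99  1.11  1.61]
-1.6 (0.535, 0.005, 0.3) [-0.75  0.52  1.15  1.63 -0.49  1.32 -2.66]
3.1 (0.605, 0.01, 0.04) [ 0.47  0.84 -0.92  1.77  0.81  0.96  0.77]
3.1 (0.605, -0.06, 0.3) [ 0.62  0.57 -1.01  1.42  0.49  1.41  1.18]
3.1 (0.605, 0.078, 0.3) [ 0.42  0.6  -1.09  1.42  0.53  1.44  0.91]
3.1 (0.4, -0.29, 0.08) [ 1.14  0.62 -0.85  2.03  0.66  0.79  1.46]
3.1 (0.58, -0.3, 0.2) [ 0.94  0.71 -0.93  1.46  0.58  1.27  1.51]
3.1 (0.48, 0.285, 0.05) [ 0.    0.8  -0.98  1.89  0.83  0.93  0.18]
3.1 (0.535, 0.005, 0.3) [ 0.66  0.48 -1.14  1.61  0.45  1.34  1.03]
```

```bash
cat > job.py <<'E'
from h import *
D=np.deg2rad
def q(yaw): return [0,float(np.cos(yaw/2)),float(np.sin(yaw/2)),0]
H=.30
SY=D(186.8);MY=D(180-7.1);FY=D(198.7)
mc=np.array([.4855,-.2933]);mx=np.array([.9923,-.1237])
ITEM={"flask":([.541,.0013],FY,.080,40,-.09),"can":([.6188,-.0645],SY,.100,40,0.),"owl":([.6021,.0757],SY,.077,60,.09)}
def rep(t):
    s=get_state();print(t,"t",round(s["time"],1),"tcp",np.round(s["tcp_pos"],3),"w",round(s["width"],4),"F",np.round(s["contact_force"],1),flush=True)
def pick(xy,yaw,z,f):
    ctrl.movep([*xy,H],q(yaw)); ctrl.movel([*xy,z+.03],max_speed=.25); ctrl.movel([*xy,z],max_speed=.08)
    rep("at"); ctrl.close_gripper(force=f); rep("gripped")
    ctrl.movel([*xy,z+.03],max_speed=.08); rep("lifted"); ctrl.movel([*xy,H],max_speed=.25)
def place(xy,yaw,z):
    ctrl.movep([*xy,H],q(yaw)); ctrl.movel([*xy,z+.02],max_speed=.25); rep("above"); ctrl.movel([*xy,z+.0005],max_speed=.05)
    ctrl.pause(.2); rep("down"); ctrl.ungrasp(); ctrl.pause(.2); rep("open")
    ctrl.movel([*xy,z+.03],max_speed=.1); ctrl.movel([*xy,H],max_speed=.3)
def matxy(n): return mc+mx*ITEM[n][4]
def out(n): xy,y,z,f,_=ITEM[n]; pick(xy,y,z,f); place(matxy(n),MY,z)
def back(n): xy,y,z,f,_=ITEM[n]; pick(matxy(n),MY,z,f); place(xy,y,z)
def snap(name,cams=("scene","side")):
    cv2.imwrite(f"pics/{name}.png",cv2.hconcat([cv2.resize(vision.grab_frame(c)[0],(400,300)) for c in cams]))
E
python3 - <<'E'
from job import *
n="flask";xy,y,z,f,_=ITEM[n]
pick(xy,y,z,f)
snap("lift")
E
```

```text
at t 6.1 tcp [0.541 0.001 0.08 ] w 0.0855 F [ 0.8 -0.6 -0.3]
gripped t 6.6 tcp [0.541 0.001 0.08 ] w 0.038 F [ 0.5 -1.8  3.4]
lifted t 7.1 tcp [0.541 0.001 0.11 ] w 0.0379 F [ 1.1 -0.3 -4.4]
```

View pics/lift.png

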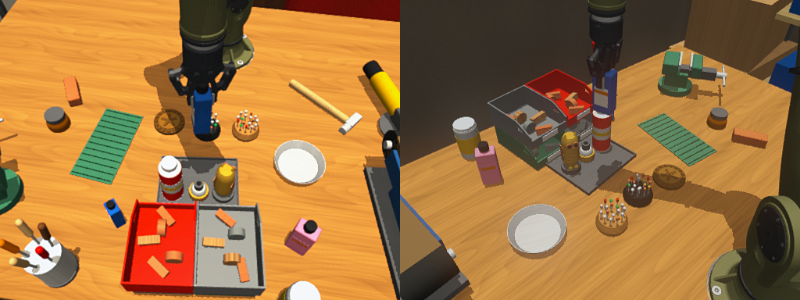

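The flask is held upright at a width of 38 mm (left panel (205,115)), and the other items are undisturbed. I'll place it and then move the can and the owl.

Run:
```python
from job import *
place(matxy("flask"),MY,ITEM["flask"][2])
out("can"); snap("two")
```

```text
above t 10.3 tcp [ 0.397 -0.282  0.101] w 0.038 F [-0.6 -0.7 -3.2]
down t 11.0 tcp [ 0.396 -0.282  0.08 ] w 0.0374 F [-0.3 -0.1 -4.4]
open t 11.7 tcp [ 0.396 -0.282  0.08 ] w 0.085 F [0.  0.  0.4]
at t 15.5 tcp [ 0.619 -0.064  0.1  ] w 0.0855 F [-0.5 -1.   0.7]
gripped t 15.9 tcp [ 0.619 -0.065  0.101] w 0.059 F [-0.5 -1.   4.1]
lifted t 16.4 tcp [ 0.619 -0.065  0.13 ] w 0.0593 F [ 0.1  0.  -4.2]
above t 19.1 tcp [ 0.487 -0.293  0.121] w 0.0593 F [ 0.9  0.4 -3.8]
down t 19.9 tcp [ 0.485 -0.293  0.1  ] w 0.0587 F [-0.9 -0.6 -2.7]
open t 20.5 tcp [ 0.486 -0.293  0.101] w 0.0855 F [-0.3 -0.3  0.6]
```

View pics/two.png

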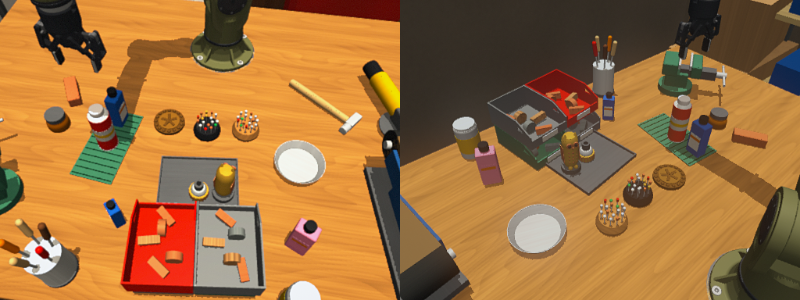

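The flask (117,107) and the can (102,128) stand upright on the mat, and the brush and owl haven't moved. The owl is next. After it I'll remeasure the brush before gripping.

Run:
```python
from job import *
from fit import *
out("owl"); 
A,B=fused();P=np.r_[A,B]
for r,z0,z1 in((.013,.044,.063),(.028,.008,.024)): print("brush",fitc(P,np.array([.611,.0075]),r,z0,z1,r+.008))
for n,r,z0,z1 in(("can",.03,.025,.135),("owl",.025,.056,.104)): 
    c=fitc(P,matxy(n),r,z0,z1); print(n,c,"off",c[0]-matxy(n))
cap=P[(P[:,2]>.142)&(P[:,2]<.155)&(np.hypot(*(P[:,:2]-matxy("flask")).T)<.03)];print("flask cap",cap.mean(0),"want",matxy("flask"))
# dish: rim from each camera, and floor
for k,C in(("scene",A),("side",B)):
    Q=C[(C[:,2]>.010)&(C[:,2]<.030)&(np.hypot(*(C[:,:2]-[.473,.286]).T)<.09)]
    print("dish",k,cv2.minEnclosingCircle((Q[:,:2]*1000).astype(np.float32)))
snap("three")
```

```text
at t 24.6 tcp [0.602 0.076 0.077] w 0.0855 F [0.9 0.2 0.4]
gripped t 25.0 tcp [0.603 0.075 0.078] w 0.0486 F [ 0.1 -2.6  4.8]
lifted t 25.6 tcp [0.602 0.076 0.107] w 0.0486 F [-1.1  0.8 -5.5]
above t 28.9 tcp [ 0.576 -0.304  0.099] w 0.049 F [ 0.4 -0.4 -5.6]
down t 29.6 tcp [ 0.575 -0.305  0.078] w 0.0485 F [-1.6 -1.2  1.1]
open t 30.3 tcp [ 0.575 -0.304  0.077] w 0.0851 F [-0.3  0.3  0.3]
brush (array([0.6114, 0.0078]), 207, 1.6)
brush (array([0.6115, 0.0075]), 208, 1.2)
can (array([ 0.485 , -0.2929]), 1663, 0.9) off [-0.0005  0.0004]
owl (array([ 0.5746, -0.3038]), 634, 1.2) off [-0.000207  0.000633]
flask cap [ 0.39538746 -0.27922919  0.14552178] want [ 0.396193 -0.282167]
dish scene ((471.4483947753906, 287.6879577636719), 76.21714782714844)
dish side ((473.2540588378906, 286.7658996582031), 76.17374420166016)
```

View pics/three.png

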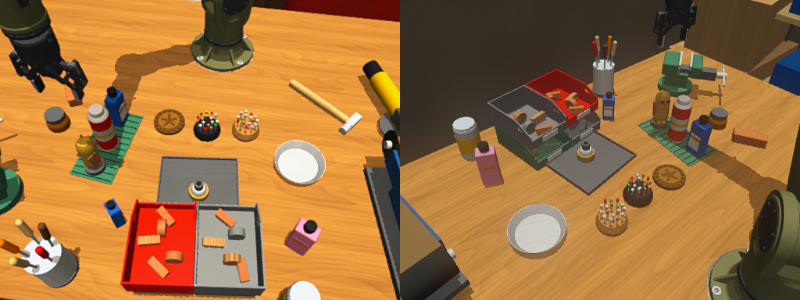

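All three stand on the mat within 3 mm of where I wanted them, and the brush is still in place. Next I'll grip the brush hub with the fingertips kept above the cup and place it in the dish.

Run:
```python
from job import *
from fit import *
pick([.6114,.0077],SY,.043,40)
place([.4724,.2868],MY,.0425)
A,B=fused();P=np.r_[A,B]
print("brush in dish",fitc(P,np.array([.4724,.2868]),.028,.008,.022,.036),fitc(P,np.array([.4724,.2868]),.013,.044,.063,.02))
snap("brush")
```

```text
at t 34.5 tcp [0.611 0.008 0.043] w 0.0858 F [ 0.4  0.9 -0.4]
gripped t 35.1 tcp [0.612 0.008 0.043] w 0.0247 F [-0.8 -0.4  2.2]
lifted t 35.6 tcp [0.612 0.008 0.073] w 0.0242 F [-0.5  0.3 -2.3]
above t 38.9 tcp [0.473 0.287 0.064] w 0.0243 F [-0.5 -0.3 -1.4]
down t 39.7 tcp [0.472 0.287 0.043] w 0.0242 F [ 0.2 -0.5 -1.5]
open t 40.5 tcp [0.472 0.287 0.043] w 0.0853 F [-0.  -0.1  0.3]
brush in dish (array([0.4725, 0.2875]), 208, 1.0) (array([0.4725, 0.2877]), 274, 1.7)
```

View pics/brush.png

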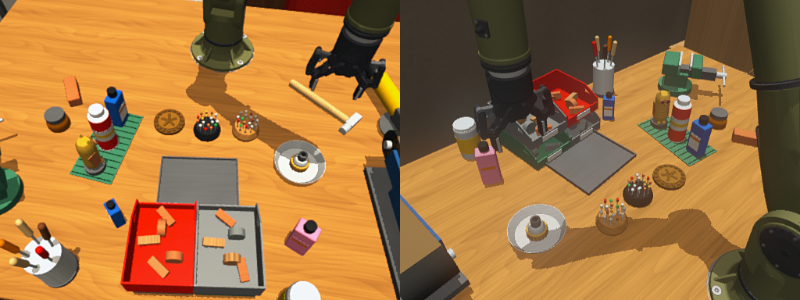

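The brush stands in the dish at (300,160), centred to about 1 mm. I'll now put the owl, can and flask back.

Run:
```python
from job import *
from fit import *
for n in("owl","can","flask"): print(n); back(n)
s=get_state()["tcp_pos"]; ctrl.movep([.45,-.25,.32],q(MY)); ctrl.pause(.5)
A,B=fused();P=np.r_[A,B]
for n,r,z0,z1 in(("can",.03,.025,.135),("owl",.025,.056,.104)):
    xy=np.array(ITEM[n][0]);print(n,fitc(P,xy,r,z0,z1),"want",xy)
cap=P[(P[:,2]>.142)&(P[:,2]<.155)&(np.hypot(*(P[:,:2]-ITEM["flask"][0]).T)<.03)];print("flask cap",cap.mean(0),"want .5414 .0012 .1459")
print("brush",fitc(P,np.array([.4724,.2868]),.028,.008,.022,.036))
for n in("burrs_wood","burrs_black","medallion"):
    for m in models.masks_of("side",n)[:1]:
        mk=cv2.erode(m["mask"].astype(np.uint8),np.ones((3,3)))>0
        print(n,np.percentile(cloud("side",vision.grab_frame("side")[1],mk),[2,98],axis=0).round(3).tolist())
rep("end"); snap("end")
```

```text
owl
at t 45.6 tcp [ 0.575 -0.304  0.077] w 0.0854 F [-0.1 -0.2  0. ]
gripped t 46.1 tcp [ 0.575 -0.305  0.078] w 0.0488 F [-0.7 -1.3  5.2]
lifted t 46.6 tcp [ 0.575 -0.304  0.107] w 0.0486 F [ 0.5 -0.5 -6. ]
above t 49.9 tcp [0.603 0.076 0.098] w 0.0484 F [ 0.6 -0.  -5.5]
down t 50.6 tcp [0.602 0.075 0.078] w 0.0485 F [-0.  -2.8  3.2]
open t 51.3 tcp [0.602 0.076 0.077] w 0.0857 F [ 0.3 -0.   0.1]
can
at t 55.3 tcp [ 0.485 -0.293  0.1  ] w 0.0857 F [-0.3  0.3 -0.1]
gripped t 55.7 tcp [ 0.486 -0.293  0.101] w 0.0594 F [-0.9 -0.5  4.3]
lifted t 56.2 tcp [ 0.485 -0.293  0.13 ] w 0.0589 F [-1.  -0.1 -4.8]
above t 59.0 tcp [ 0.62  -0.065  0.122] w 0.0591 F [ 0.3 -0.2 -3.8]
down t 59.7 tcp [ 0.619 -0.065  0.1  ] w 0.0595 F [ 0.2 -1.4 -1.4]
open t 60.3 tcp [ 0.619 -0.064  0.101] w 0.0852 F [-0.2 -1.  -0.1]
flask
at t 64.1 tcp [ 0.396 -0.282  0.08 ] w 0.0852 F [-0.4  0.1 -0.2]
gripped t 64.5 tcp [ 0.396 -0.282  0.08 ] w 0.0376 F [-1.6 -0.3  4. ]
lifted t 65.1 tcp [ 0.396 -0.282  0.11 ] w 0.0374 F [-0.9 -0.2 -5. ]
above t 68.1 tcp [0.542 0.001 0.101] w 0.0377 F [-0.1  0.4 -3.9]
down t 68.9 tcp [0.541 0.001 0.08 ] w 0.0377 F [ 0.7 -0.7 -4. ]
open t 69.6 tcp [0.541 0.001 0.081] w 0.0852 F [-0.5 -0.1  0.3]
can (array([ 0.6181, -0.0634]), 1156, 0.7) want [ 0.6188 -0.0645]
owl (array([0.602, 0.076]), 667, 1.1) want [0.6021 0.0757]
flask cap [0.53986929 0.00362971 0.14577984] want .5414 .0012 .1459
brush (array([0.4725, 0.2875]), 219, 1.3)
burrs_wood [[0.33, 0.091, 0.01], [0.397, 0.16, 0.063]]
burrs_black [[0.35, -0.027, 0.009], [0.419, 0.041, 0.064]]
medallion [[0.331, -0.162, 0.009], [0.416, -0.077, 0.018]]
end t 72.8 tcp [ 0.45 -0.25  0.32] w 0.0855 F [-0.2  0.2  0. ]
```

View pics/end.png

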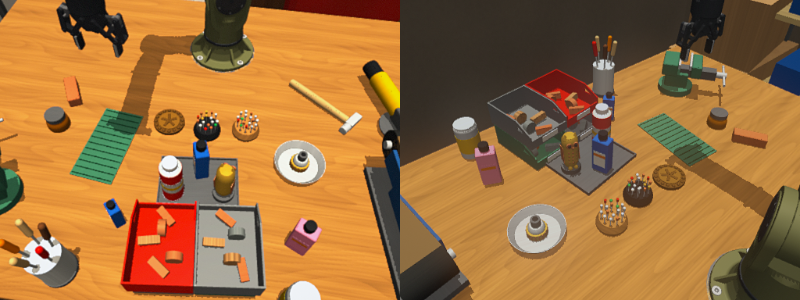

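The can (172,177), flask (202,158) and owl (226,182) are back upright within 3 mm of their spots. The brush is in the dish and nothing else was disturbed, so I'm handing in.

```bash
python3 -c "
from station import ticket; print(ticket.close_job())"
```

```text
the job is handed in; nothing more can be done
None
```

The job is done and handed in at about 73 s of the 144 s allowed. I moved the flask, can and owl to the mat, set the brush bristles down in the dish, and then put the owl, can and flask back.

The last camera checks, taken before hand-in, showed:
- **Can, flask and owl:** all upright and within about 3 mm of their starting spots (can about 1 mm, owl under 1 mm, flask about 3 mm).
- **Brush:** standing about 1 mm from the dish centre.
- **Burr stands and medallion:** unmoved within 2 mm. One edge of the first black burr stand reading differed because its early mask included a stray edge.
- **Robot:** clear of everything, with the gripper open.

No check failed. The hand-in itself reports no verdict.

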